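Weigh a tape cartridge and dock it as full or empty

ROBOT

A 6-joint arm with a two-finger parallel gripper is mounted at the origin on the work surface. World frame = base frame: x ahead of the robot, y to its left, z up, the work surface at z = 0. Lengths are in mm, angles in rad, forces in N, time in s.
With the tool pointing down it reaches from about 275 to 725 mm from the base axis. Payload 5.6 kg.
Tool frame: the origin (TCP) lies on the centre line of the jaws, within the pads' length; the fingertips stand 17 mm ahead of it and the grasp point (between the pads) lies 2 mm behind it; z points along the fingers, y is the line along which they close (so a half turn about z gives the same grasp; the last joint's range is limited). The gripper opens to 85 mm and grips with 20 to 120 N. Pads are 22 mm wide; open, the fingers measure 114 mm over their backs; the gripper's body (76 mm by 85 mm) begins 54 mm behind the grasp point. The pads swing forward as they close: fully open they stand 13 mm farther back than shut.
Start: joints at [1.53, 0.255, 0.108, 0, -1.424, -0.285], TCP at [176.009, 521.07, 248.283] pointing down, gripper open.
Joint ranges: [-2.95, 2.95], [-1.21, 1.97], [-1.09, 1.5], [-2.87, 1.71], [-2.94, -0.07], [-3.05, 3.05]. Speed limits (rad/s): [2.57, 2.57, 3.14, 3.14, 3.14, 3.14].

INTERFACE

Orientations are given as a unit quaternion [x, y, z, w].
In Python, from rig import arm gives the robot as it stands.
- The arm moves only by the shell command python3 -m crank 'ROWS' [FORCE]. ROWS is a JSON object of lists of equal length, an entry for each row: "rot": the turn, a rotation vector about the tool's x, y, z in degrees, a list of three; "offset": the shift along the tool's x, y, z in cm, a list of three; "hand": the closure in counts, from 0 (fully open) to 255 (shut). A call has 1 to 12 rows; each row shifts and turns the commanded pose from where the row before left it, along the tool's axes as they then stand; what a row does not reach is not made up. A row lasts 1/10 s, in which the tool goes at most 50 mm and 8.59 degrees, less where a joint would pass 70% of its speed; a pose out of reach is approached as far as the arm can. A call is refused whole if a number of a shift passes 5 or a number of a turn 8.59, either way. A call with a gripper value outside its range is refused whole. The fingers move at their own pace and stop on an object; FORCE is the grip in N (left out, the last holds). Time passes only in rows, so rows that do not move let the fingers close. It gives the time, the measured TCP pose, the force, the opening and the grip force at its end, in the units of the state.
- arm.read_state(): the state, without advancing time (a new reading comes with each control period).
- arm.grab_frame(name): name is "scene" or "top" or "wrist"; returns a dict with "color" (480x640x3 uint8, red, green, blue), "mtx" (3x3 intrinsics, pixels), "eye" and "rotation" of the camera in the world. Camera axes: x right, y up, looking along -z (the intrinsics and any distortion apply to the point x, -y, -z); pixel columns grow to the right and rows downward; lengths in mm; the calibration is good to about 2 mm. A picture is of the moment at which its call begins. There is no depth.
- arm.close_job(): hands the job in; it is judged then, once.
Trained networks look in the newest picture that a camera, given by its name, has taken for a name from the list of things; names that differ only in an ending like _2 or _b are one class to them, and where a whole thing is asked for, a point or a joint stands for the part that bears it (a point fixed in the world has none). Each returns a list of dicts, best first, with "conf" (0 to 1); they miss things now and then, are a little off and sometimes report something else, mostly with a low value. They report only what shows in the picture. A call takes as long as a camera call. They do not tell look-alikes from the thing itself.
- arm.look_for(target, camera): "point" ([column, row] in pixels, amid what is visible of it).
- arm.outline_of(target, camera): "pixels" (480x640 bool, what is visible of it) and "point" ([column, row] in pixels, amid what is visible of it).
The state is a dict: "time_s": time; "joints": joint angles; "qvel": joint speeds; "tau": joint torques, N m; "eef_pos": TCP position; "tool_rot": TCP orientation; "contact_force": force on the tool from outside, world axes, zero at the start; "moment": the same for the moment, N m; "opening": opening from 0.0 (shut) to 1.0 (fully open); "grip_force": force on a finger pad.
Only numpy, scipy, OpenCV 4.12 (cv2) and the standard library are available. Lean on these libraries where they do the work, as an engineer would, in place of code of your own. Each camera call takes 0.05 s, during which the arm holds its last target. There are 200 camera calls.

TASK

Set the standing grey tape cartridge upright on the empty pan of the balance, let go and see whether it outweighs the counterweight. If its pan goes down it is full and goes into the dock with the round-headed post; if the pan stays up it is empty and goes into the plain dock. Put it upright into the pocket, feel for the sprung pad, press the cartridge down on it with about 14 N for a moment (under 20 N), then leave it there; be gentle, don't let the cartridge fall over, and leave the mug, the case and the screwdriver alone.

Things in the scene. Friction and masses are not known exactly. Their poses are not given: they have to be found in the camera images.
- cartridge: grey plastic data tape cartridge standing on edge: 22 mm thick along its x, 105 mm long along its y, 102 mm tall along z. Origin: centre of its underside. Loose; plain on the outside whether full or empty, mass 110 to 330 g. The two ends are alike for this job.
- balance: fixed balance: base 110 x 260 x 15 mm, two uprights 115 mm tall at its centre, a steel beam along y pivoted 105 mm up. The empty pan is at the +y end, 130 mm from the pivot; a fixed round steel counterweight (42 mm across) at the -y end. Origin: centre of the underside. It balances at a 220 g cartridge, wherever that stands on the pan.
- beam (a joint): beam tilt in rad: 0 level, -0.11 pan at its upper stop (as with the pan empty), +0.11 pan at its lower stop. A heavier cartridge than 220 g lets the pan sink in about a second, a lighter one leaves it up; damped. The pan moves about 14 mm up or down from level.
- pan_center (a point): centre of the top face of the pan's floor. The pan always stays level; its floor is 50 mm along the balance's x and 126 mm along its y inside a lip 4 mm high, so the cartridge stands on it with its length along the balance's y.
- dock_full: fixed white dock, for full cartridges. Origin: centre of its underside. Open-topped pocket centred on it, 25 mm along x, 109 mm along y; walls 7 mm, rim 60 mm above the table. A black sprung pad fills the pocket; its unloaded top is 15 to 37 mm above the table, different each time and not measured: feel for it. Told by a steel post with a round head, 95 mm tall, 75 mm from the origin towards -y.
- dock_empty: fixed white dock, for empty cartridges. Origin: centre of its underside. Open-topped pocket centred on it, 25 mm along x, 109 mm along y; walls 7 mm, rim 60 mm above the table. A black sprung pad fills the pocket; its unloaded top is 15 to 37 mm above the table, different each time and not measured: feel for it. It has no post.
- pad_full (a joint): how far the sprung pad in the dock with the post is pressed down, m: 0 unloaded, 2 N per mm, 13 mm at the very most. A resting cartridge presses it 0.5 to 1.7 mm.
- pad_empty (a joint): the same for the sprung pad in the plain dock.
- mug: white ceramic mug, 76 mm across, 85 mm tall; origin at the centre of its underside; bystander.
- case: black plastic cartridge case lying flat, 112 x 118 x 27 mm; origin at the centre of its underside; bystander.
- screwdriver: screwdriver lying on the table; bystander.
Mind the look-alikes: they are no part of the job. Leave any blue or orange look-alike of the cartridge alone.

How it is judged (in metres and radians):
On the way, in this order (a step that is already met when the one before it is completed fails the run):
1. the cartridge stands on the pan by itself, let go, with the beam at rest (contact force between cartridge and balance above 0.6 N and contact force between cartridge and the fingers below 0.05 N and angle between cartridge's own z axis and vertical below 0.1 rad and horizontal distance between cartridge and pan_center below 0.03 m and velocity of joint beam between -0.1 and 0.1 rad/s and linear speed of cartridge below 0.03 m/s), for 0.4 s.
2. in a dock's pocket, the cartridge is pressed down on the sprung pad with at least 10 N (pad down 5 mm) (((x of cartridge in the frame of dock_full between -0.005 and 0.005 m and y of cartridge in the frame of dock_full between -0.006 and 0.006 m and z of cartridge in the frame of dock_full below 0.042 m and angle between cartridge's own z axis and vertical below 0.12 rad and value of joint pad_full above 0.005 m) or (x of cartridge in the frame of dock_empty between -0.005 and 0.005 m and y of cartridge in the frame of dock_empty between -0.006 and 0.006 m and z of cartridge in the frame of dock_empty below 0.042 m and angle between cartridge's own z axis and vertical below 0.12 rad and value of joint pad_empty above 0.005 m))), for 0.1 s.
At the end, for the whole second after the job is handed in: The cartridge stands released and still, upright within 0.12 rad, in the pocket of the right dock, its underside at most 42 mm above the dock's: in the dock with the post if it weighs more than 220 g, in the plain dock if less (within 5 percent of 220 g either is accepted) (((x of cartridge in the frame of dock_full between -0.005 and 0.005 m and y of cartridge in the frame of dock_full between -0.006 and 0.006 m and z of cartridge in the frame of dock_full below 0.042 m and angle between cartridge's own z axis and vertical below 0.12 rad and contact force between cartridge and dock_full above 2.05029 N) or (x of cartridge in the frame of dock_empty between -0.005 and 0.005 m and y of cartridge in the frame of dock_empty between -0.006 and 0.006 m and z of cartridge in the frame of dock_empty below 0.042 m and angle between cartridge's own z axis and vertical below 0.12 rad and contact force between cartridge and dock_empty between 0.5 and 2.26611 N)) and linear speed of cartridge below 0.02 m/s and contact force between cartridge and the fingers below 0.05 N); the robot touches nothing.
It fails at once if the pan is pressed or struck by the cartridge with more than 15 N (contact force between cartridge and balance above 15 N).
It fails at once if a sprung pad is pressed down more than 10 mm (20 N) (value of joint any of pad_full, pad_empty above 0.01 m).
It fails at once if the cartridge is forced against a dock with more than 25 N (contact force between cartridge and dock_full above 25 N or contact force between cartridge and dock_empty above 25 N).
It fails at once if the cartridge tips over (angle between cartridge's own z axis and vertical above 0.5 rad).
It fails at once if the mug, case or screwdriver is moved more than 15 mm (distance of any of mug, case, screwdriver from where it was at the start of the episode above 0.015 m).
It also fails if it takes over 67 s, if anything falls off the work surface, if the arm or the gripper's body presses on something with over 40 N, if the wrist force passes 120 N, or if a joint passes its speed limit or range.

## Working session

There is one attempt and no reset: what is moved stays moved. The work goes in short steps, Python scripts to look and compute and a shell command to move; the robot and the scene stay as the last step left them, time stands still between calls to the robot, and variables do not carry over. Pictures are saved under pics/ and viewed, at most 10 in all, crops included, and the job is handed in when it is done.

```bash
ls; mkdir -p pics; cat > h.py <<'E'
import numpy as np, cv2, json
from rig import arm
def save(n,f): cv2.imwrite(f'pics/{f}.png', cv2.cvtColor(n['color'],cv2.COLOR_RGB2BGR))
def ray(fr,px):
    K=np.array(fr['mtx']);R=np.array(fr['rotation'])
    d=np.linalg.inv(K)@np.array([px[0],px[1],1.]); d=R@np.array([d[0],-d[1],-d[2]])
    return np.array(fr['eye']),d/np.linalg.norm(d)
def at_z(fr,px,z):
    e,d=ray(fr,px); return e+d*(z-e[2])/d[2]
def tri(*obs):
    A=np.zeros((3,3));b=np.zeros(3)
    for fr,px in obs:
        e,d=ray(fr,px);P=np.eye(3)-np.outer(d,d);A+=P;b+=P@e
    return np.linalg.solve(A,b)
def proj(fr,p):
    c=np.array(fr['rotation']).T@(np.array(p)-np.array(fr['eye'])); q=np.array(fr['mtx'])@np.array([c[0],-c[1],-c[2]]); return q[:2]/q[2]
E
python3 - <<'E'
from h import *
import pickle
F={}
for c in('scene','top'):
    F[c]=arm.grab_frame(c); save(F[c],c+'0'); print(c,{k:np.round(v,3).tolist() for k,v in F[c].items() if k!='color'}, F[c].keys())
    for t in('cartridge','balance','beam','pan_center','dock_full','dock_empty','mug','case','screwdriver'):
        print(t,[(np.round(d['point']).tolist(),round(d['conf'],2)) for d in arm.look_for(t,c)])
pickle.dump(F,open('F0.pkl','wb'))
print(arm.read_state())
E
```

```text
pics
scene {'mtx': [[475.572, 0.0, 316.916], [0.0, 475.572, 236.568], [0.0, 0.0, 1.0]], 'eye': [1118.626, 502.486, 876.381], 'rotation': [0.167, 0.329, 0.836, 0.407]} dict_keys(['color', 'mtx', 'eye', 'rotation'])
cartridge [([465.0, 256.0], 0.97), ([435.0, 290.0], 0.77), ([402.0, 240.0], 0.58)]
balance [([316.0, 258.0], 0.7)]
beam [([345.0, 252.0], 0.87)]
pan_center [([363.0, 258.0], 0.96)]
dock_full [([240.0, 185.0], 0.76)]
dock_empty [([184.0, 205.0], 0.97), ([364.0, 260.0], 0.73)]
mug []
case [([427.0, 360.0], 0.84), ([186.0, 306.0], 0.48)]
screwdriver [([189.0, 300.0], 0.92)]
top {'mtx': [[514.619, 0.0, 320.531], [0.0, 514.619, 247.374], [0.0, 0.0, 1.0]], 'eye': [341.864, 47.858, 1149.812], 'rotation': [-0.07, 0.074, 0.715, -0.692]} dict_keys(['color', 'mtx', 'eye', 'rotation'])
cartridge [([242.0, 334.0], 0.96), ([184.0, 295.0], 0.71), ([178.0, 360.0], 0.69)]
balance [([301.0, 253.0], 0.63)]
beam [([263.0, 247.0], 0.86)]
pan_center [([246.0, 253.0], 0.78)]
dock_full [([463.0, 298.0], 0.58)]
dock_empty [([476.0, 234.0], 0.56)]
mug [([314.0, 322.0], 0.98)]
case [([165.0, 239.0], 0.94), ([462.0, 298.0], 0.52)]
screwdriver [([372.0, 152.0], 0.84)]
{'time_s': 1.0, 'joints': array([ 1.52960022e+00,  2.55100307e-01,  1.08211325e-01,  1.63234511e-05,
       -1.42389622e+00, -2.84595362e-01]), 'qvel': array([-0.00057986,  0.00065262,  0.00081983,  0.00071729,  0.00129011,
       -0.00064334]), 'tau': array([ 8.24620529e-04, -3.86409903e+01,  2.38072228e+01,  5.36791071e+00,
       -5.02650673e-04, -2.48289389e-07]), 'eef_pos': array([176.01513317, 521.07581156, 248.28997308]), 'tool_rot': array([ 9.86761996e-01, -1.62175103e-01,  7.33869735e-06, -6.50257114e-06]), 'contact_force': array([ 0.34999974, -0.79930033, -0.49389066]), 'moment': array([ 0.03082252, -0.05014441,  0.01509142]), 'grip_force': 0.0, 'opening': 0.99657521268604}
```

View both.

```bash
sed -i "s/R=np.array(fr\['rotation'\])/R=Rot(fr)/; s/np.array(fr\['rotation'\]).T/Rot(fr).T/; s/^from rig import arm/from rig import arm\nfrom scipy.spatial.transform import Rotation as RR\ndef Rot(fr): return RR.from_quat(fr['rotation']).as_matrix()/" h.py; cat h.py | head -12
```

```text
import numpy as np, cv2, json
from rig import arm
from scipy.spatial.transform import Rotation as RR
def Rot(fr): return RR.from_quat(fr['rotation']).as_matrix()
def save(n,f): cv2.imwrite(f'pics/{f}.png', cv2.cvtColor(n['color'],cv2.COLOR_RGB2BGR))
def ray(fr,px):
    K=np.array(fr['mtx']);R=Rot(fr)
    d=np.linalg.inv(K)@np.array([px[0],px[1],1.]); d=R@np.array([d[0],-d[1],-d[2]])
    return np.array(fr['eye']),d/np.linalg.norm(d)
def at_z(fr,px,z):
    e,d=ray(fr,px); return e+d*(z-e[2])/d[2]
def tri(*obs):
```

View pics/top0.png

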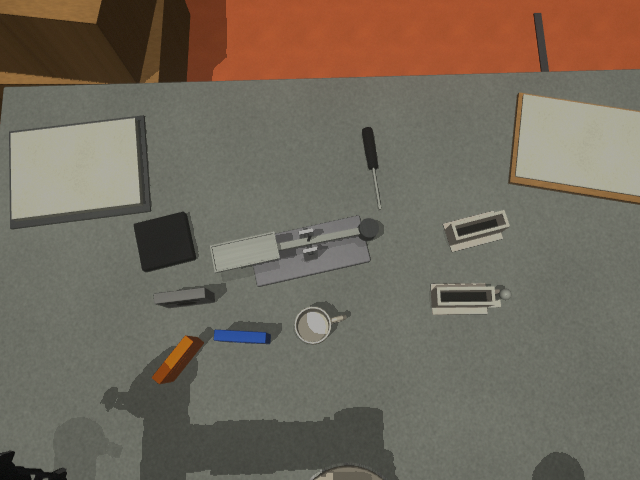

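View pics/scene0.png

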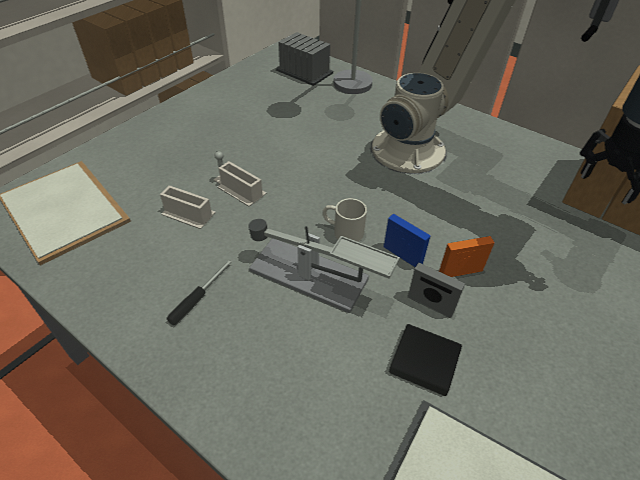

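```bash
cat >> h.py <<'E'
from scipy.optimize import minimize
def hullmask(fr,P):
    m=np.zeros((480,640),np.uint8); h=cv2.convexHull(np.array([proj(fr,p) for p in P],np.float32)*16)
    cv2.fillConvexPoly(m,np.round(h).astype(np.int32),1,shift=4); return m>0
def boxpts(x,y,yaw,l,w,h,z0=0):
    c,s=np.cos(yaw),np.sin(yaw)
    return [(x+c*a*l/2-s*b*w/2,y+s*a*l/2+c*b*w/2,z0+k*h) for a in(-1,1) for b in(-1,1) for k in(0,1)]
def fitbox(obs,x0,dims,z0=0):
    """obs: (frame, mask); dims along own x,y,z"""
    def f(v): return -sum((hullmask(fr,boxpts(*v,*dims,z0))&m).sum()/((hullmask(fr,boxpts(*v,*dims,z0))|m).sum()+1) for fr,m in obs)
    best=None
    for dy in np.radians([-12,-4,4,12]):
        x=np.array(x0)+[0,0,dy]
        S=np.array([x,x+[8,0,0],x+[0,8,0],x+[0,0,.1]])
        r=minimize(f,x,method='Nelder-Mead',options=dict(initial_simplex=S,xatol=.01,fatol=1e-5,maxiter=300))
        if best is None or r.fun<best.fun: best=r
    return best.x,-best.fun/len(obs)
E
python3 - <<'E'
from h import *
import pickle
O={}
for c in('scene','top'):
    fr=arm.grab_frame(c)
    for t in('cartridge','pan_center','dock_full','dock_empty','case'):
        o=arm.outline_of(t,c); O[c,t]=o
        print(c,t,[(np.round(d['point']).tolist(),round(d['conf'],2),int(d['pixels'].sum()),np.round(cv2.minAreaRect(np.argwhere(d['pixels'])[:,::-1].astype(np.float32)),1 ).tolist() if 0 else '') for d in o])
    O[c]=fr
pickle.dump(O,open('O.pkl','wb'))
pick=lambda c,t,p: min(O[c,t],key=lambda d:np.hypot(*(np.array(d['point'])-p)))['pixels']
obs=[(O['scene'],pick('scene','cartridge',(435,290))),(O['top'],pick('top','cartridge',(182,296)))]
print(at_z(O['top'],(182,296),90))
p=at_z(O['top'],(182,294),90)
for o in (obs,obs[:1],obs[1:]): print(fitbox(o,[p[0],p[1],0],(22,105,102)))
for t,px,z in(('pan',(246,253),115),('df',(466,296),60),('de',(480,226),60)): print(t,at_z(O['top'],px,z))
E
```

```text
scene cartridge [([403.0, 239.0], 0.87, 1593, ''), ([436.0, 292.0], 0.84, 1887, ''), ([462.0, 256.0], 0.81, 1542, '')]
scene pan_center [([363.0, 258.0], 0.61, 1525, '')]
scene dock_full [([239.0, 184.0], 0.71, 1440, '')]
scene dock_empty [([184.0, 206.0], 0.56, 1484, ''), ([317.0, 261.0], 0.55, 7068, '')]
scene case []
top cartridge [([244.0, 335.0], 0.92, 663, ''), ([187.0, 294.0], 0.76, 929, ''), ([175.0, 361.0], 0.66, 1109, '')]
top pan_center [([245.0, 254.0], 0.57, 1801, '')]
top dock_full [([465.0, 298.0], 0.79, 2065, '')]
top dock_empty []
top case [([163.0, 240.0], 0.94, 2718, '')]
[467.06506775 327.49114422  90.        ]
(array([4.67363225e+02, 3.29379411e+02, 5.90932562e-02]), np.float64(0.9287848605577689))
(array([4.67132171e+02, 3.29696042e+02, 8.06936432e-02]), np.float64(0.9425574425574426))
(array([4.67886152e+02, 3.31541209e+02, 6.71595599e-02]), np.float64(0.9234592445328031))
pan [548.14184605 191.85714074 115.        ]
df [ 450.9660327  -266.62918073   60.        ]
de [ 602.58643277 -310.92894448   60.        ]
```

```bash
cat >> h.py <<'E'
def plan(xyz,xang,n):
    """constant per-row tool offset (cm) and rot z (deg) reaching target in n rows; xang = world angle of tool x, deg, tool down"""
    s=arm.read_state(); R0=RR.from_quat(s['tool_rot']); p0=np.array(s['eef_pos'])
    a=np.radians(xang); X=np.array([np.cos(a),np.sin(a),0]);Z=np.array([0,0,-1.]);T=RR.from_matrix(np.array([X,np.cross(Z,X),Z]).T)
    rv=(R0.inv()*T).as_rotvec(); M=np.zeros((3,3)); R=R0
    for i in range(n):
        M+=R.as_matrix(); R=R*RR.from_rotvec(rv/n)   # shift in axes at row start
    o=np.linalg.solve(M,np.array(xyz)-p0)
    print('n',n,'offset cm',np.round(o/10,3).tolist(),'rot deg',np.round(np.degrees(rv)/n,3).tolist(),'from',np.round(p0,1).tolist())
E
python3 - <<'E'
from h import *
plan((467.3,329.5,260),-86,8); plan((467.3,329.5,260),-86,9)
fr=arm.grab_frame('wrist'); s=arm.read_state(); R=RR.from_quat(s['tool_rot'])
print('cam in tool',R.inv().apply(np.array(fr['eye'])-s['eef_pos']), 'look',R.inv().apply(Rot(fr)@[0,0,-1]),'up',R.inv().apply(Rot(fr)@[0,1,0]),fr['mtx'])
E
```

```text
n 8 offset cm [4.462, -1.178, -0.146] rot deg [-0.0, -0.0, 8.417] from [176.0, 521.1, 248.3]
n 9 offset cm [3.959, -1.08, -0.13] rot deg [-0.0, -0.0, 7.482] from [176.0, 521.1, 248.3]
cam in tool [  67.43558481    0.16093141 -125.96313939] look [-2.67566861e-01 -7.50873563e-04  9.63539003e-01] up [9.63539186e-01 2.69783472e-04 2.67567122e-01] [[373.20789086   0.         319.69170409]
 [  0.         373.20789086 233.07811778]
 [  0.           0.           1.        ]]
```

```bash
python3 -m crank '{"offset":[[3.96,-1.08,-0.13],[3.96,-1.08,-0.13],[3.96,-1.08,-0.13],[3.96,-1.08,-0.13],[3.96,-1.08,-0.13],[3.96,-1.08,-0.13],[3.96,-1.08,-0.13],[3.96,-1.08,-0.13],[3.96,-1.08,-0.13],[0,0,0]],"rot":[[0,0,7.48],[0,0,7.48],[0,0,7.48],[0,0,7.48],[0,0,7.48],[0,0,7.48],[0,0,7.48],[0,0,7.48],[0,0,7.48],[0,0,0]],"hand":[0,0,0,0,0,0,0,0,0,0]}'
cat > look.py <<'E'
from h import *
import sys,pickle
# look.py NAME target...
fr=arm.grab_frame('wrist'); save(fr,sys.argv[1]); D={'fr':fr}
for t in sys.argv[2:]:
    D[t]=arm.outline_of(t,'wrist'); print(t,[(np.round(d['point']).tolist(),round(d['conf'],2),int(d['pixels'].sum())) for d in D[t]])
pickle.dump(D,open(sys.argv[1]+'.pkl','wb'))
E
python3 look.py w1 cartridge pan_center
python3 - <<'E'
from h import *
import pickle
D=pickle.load(open('w1.pkl','rb'));O=pickle.load(open('O.pkl','rb'))
c=O['scene']['color'][200:330,360:510]; cv2.imwrite('pics/crop.png',cv2.cvtColor(cv2.resize(c,None,fx=4,fy=4),cv2.COLOR_RGB2BGR))
im=D['fr']['color'].copy()
for v in [(467.3,329.5,.065)]:
    for p in boxpts(*v,22,105,102): cv2.circle(im,tuple(int(round(a)) for a in proj(D['fr'],p)),2,(255,0,0),-1)
save({'color':im},'w1o')
E
```

```text
time_s: 2.65
eef_pos: [469.4, 325.7, 260.7]
tool_rot: [0.729, -0.685, 0.001, -0.0]
contact_force: [-1.0, 1.0, -0.1]
opening: 1.0
grip_force: 0.0
cartridge [([443.0, 70.0], 0.89, 8073), ([325.0, 217.0], 0.74, 3765)]
pan_center [([212.0, 62.0], 0.85, 11556)]
```

View pics/w1o.png

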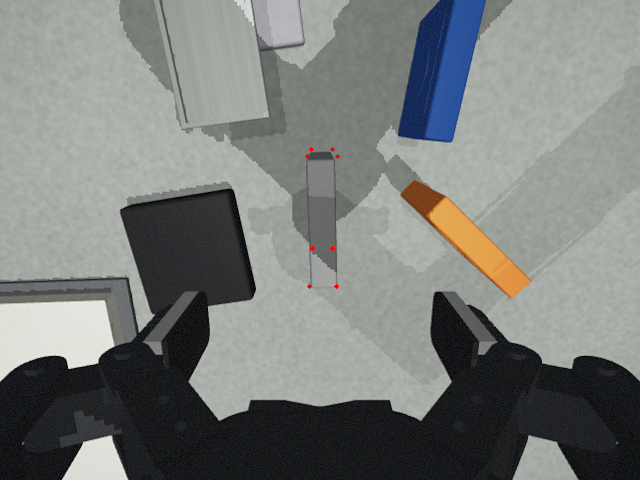

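View pics/crop.png

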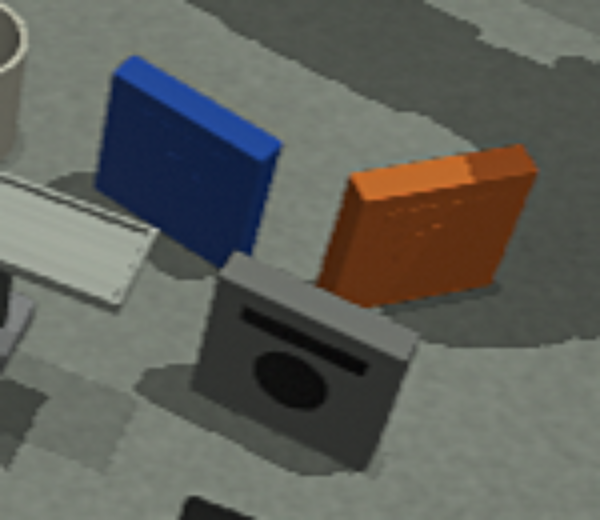

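```bash
python3 - <<'E'
from h import *
import pickle
D=pickle.load(open('w1.pkl','rb'));fr=D['fr']
m=[d for d in D['cartridge'] if abs(d['point'][0]-325)<20][0]['pixels']
v,s=fitbox([(fr,m)],[467,329,.065],(22,105,102)); print(v,s)
p=D['pan_center'][0]['pixels']; ys,xs=np.nonzero(p);print(xs.min(),xs.max(),ys.min(),ys.max())
# edges of top face by image columns at rows 200 and 275
g=cv2.cvtColor(fr['color'],cv2.COLOR_RGB2GRAY).astype(int)
for r in(175,270): print(r,g[r,298:345].tolist())
plan((v[0],v[1],85),np.degrees(v[2])-90,4)
E
```

```text
[4.67445677e+02 3.31720971e+02 9.81128334e-02] 0.9481238982624024
154 269 0 127
175 [123, 122, 124, 127, 128, 131, 131, 134, 97, 104, 121, 129, 129, 129, 131, 129, 128, 130, 128, 127, 126, 129, 128, 129, 131, 129, 129, 130, 130, 128, 129, 130, 127, 129, 130, 118, 98, 104, 128, 128, 125, 126, 123, 123, 120, 122, 121]
270 [156, 155, 155, 155, 153, 152, 151, 152, 153, 156, 157, 158, 115, 135, 159, 162, 162, 161, 160, 162, 160, 162, 161, 161, 163, 163, 164, 163, 163, 164, 163, 163, 166, 166, 168, 169, 119, 95, 73, 153, 157, 156, 157, 156, 157, 157, 162]
n 4 offset cm [-0.056, -0.006, 4.374] rot deg [0.002, 0.004, -0.399] from [467.4, 329.4, 260.0]
```

```bash
python3 - <<'E'
from h import *
import pickle
fr=pickle.load(open('w1.pkl','rb'))['fr']
q=[at_z(fr,p,102) for p in((306.5,175),(334,175),(310.5,270),(335.5,270))]
for a in q: print(a.round(1))
a=(q[0]+q[1])/2;b=(q[2]+q[3])/2; d=b-a; print('yaw',np.arctan2(-d[0],d[1]),'ends',at_z(fr,(320,158.5),102),at_z(fr,(323.5,287.5),102))
plan((467.3,330.5,82),-85.3,4)
E
```

```text
[481.5 292.1 102. ]
[460.7 290.8 102. ]
[474.2 368.7 102. ]
[453.9 367.4 102. ]
yaw 0.09105836969358395 ends [472.03743732 279.13090546 102.        ] [462.6904447 383.4325322 102.       ]
n 4 offset cm [-0.026, 0.001, 4.449] rot deg [0.002, 0.004, -0.169] from [467.4, 329.4, 260.0]
```

```bash
python3 -m crank '{"offset":[[-0.1,0,4.5],[-0.05,0,4.5],[0,0,4.4],[0,0,3.0],[0,0,1.4],[0,0,0],[0,0,0],[0,0,0],[0,0,0],[0,0,0],[0,0,0]],"rot":[[0,0,-0.6],[0,0,-0.6],[0,0,0],[0,0,0],[0,0,0],[0,0,0],[0,0,0],[0,0,0],[0,0,0],[0,0,0],[0,0,0]],"hand":[80,80,80,80,80,80,255,255,255,255,255]}' 40
```

```text
time_s: 3.9
eef_pos: [467.8, 331.9, 83.5]
tool_rot: [0.739, -0.674, -0.0, -0.002]
contact_force: [-2.7, 1.8, 6.1]
opening: 0.258
grip_force: 40.7
```

```bash
python3 -c "
from h import *
s=arm.read_state();print(s)"
```

```text
{'time_s': 3.9, 'joints': array([ 8.89558882e-01,  4.01308742e-01, -1.18044180e-01,  3.25702364e-05,
       -1.04836915e+00, -7.98154828e-01]), 'qvel': array([-6.35178648e-04,  3.84097108e-04, -1.42224561e-05, -2.66154656e-03,
        8.91932856e-04, -1.55499563e-03]), 'tau': array([-1.48071829e+00, -4.05839288e+01,  1.89731365e+01,  4.72426057e+00,
        1.95962009e-01, -2.54699617e-02]), 'eef_pos': array([467.82849353, 331.86989081,  83.5122221 ]), 'tool_rot': array([ 7.38678006e-01, -6.74056704e-01, -7.57059193e-05, -1.53532411e-03]), 'contact_force': array([-2.72695085,  1.75651869,  6.10422752]), 'moment': array([0.47322849, 0.92899117, 0.05094726]), 'grip_force': 40.6648975610733, 'opening': 0.257842721212962}
```

```bash
python3 -m crank '{"offset":[[0,0,-0.5],[0,0,-1.5],[0,0,-3.5],[0,0,-4.5],[0,0,-4.5],[0,0,-2.0],[0,0,0]],"rot":[[0,0,0],[0,0,0],[0,0,0],[0,0,0],[0,0,0],[0,0,0],[0,0,0]],"hand":[255,255,255,255,255,255,255]}' 40
python3 - <<'E'
from h import *
import pickle
O=pickle.load(open('O.pkl','rb')); D=pickle.load(open('w1.pkl','rb'))
s=arm.read_state(); print(s['contact_force'],s['eef_pos'],s['opening'])
def quad(m):
    c=max(cv2.findContours(m.astype(np.uint8),cv2.RETR_EXTERNAL,cv2.CHAIN_APPROX_NONE)[0],key=cv2.contourArea)
    h=cv2.convexHull(c)
    for e in np.linspace(1,20,60):
        a=cv2.approxPolyDP(h,e,True)
        if len(a)<=4: return a[:,0]
for c in('scene','top'): print(c,quad(O[c,'pan_center'][0]['pixels']).tolist())
for c in('scene','top'):
  for t in('dock_full','dock_empty'):
    if O[c,t]: print(c,t,quad(O[c,t][0]['pixels']).tolist())
print(quad(D['pan_center'][0]['pixels']).tolist())
# silhouette fit of pan as flat box, sweeping z
for z in range(104,134,4):
    obs=[(O[c],O[c,'pan_center'][0]['pixels']) for c in('scene','top')]
    print(z,*fitbox(obs,[548,192,.18],(56,132,5),z-1))
im=O['top']['color'][200:330,400:540]; cv2.imwrite('pics/docktop.png',cv2.cvtColor(cv2.resize(im,None,fx=4,fy=4,interpolation=cv2.INTER_CUBIC),cv2.COLOR_RGB2BGR))
E
```

```text
time_s: 4.6
eef_pos: [468.3, 331.5, 250.4]
tool_rot: [0.738, -0.674, 0.0, -0.003]
contact_force: [0.2, -0.1, -4.4]
opening: 0.25
grip_force: 40.0
[ 0.18404211 -0.06616552 -4.38124825] [468.31406597 331.49043192 250.38091756] 0.2500189188079644
scene [[329, 253], [342, 236], [398, 259], [358, 280]]
top [[273, 233], [278, 258], [215, 271], [211, 245]]
scene dock_full [[215, 153], [265, 194], [247, 205], [222, 190]]
scene dock_empty [[159, 194], [196, 194], [212, 214], [181, 222]]
top dock_full [[510, 292], [485, 313], [432, 311], [432, 285]]
[[250, 0], [269, 116], [183, 127], [154, 0]]
104 [5.52129523e+02 1.96719220e+02 1.82847767e-01] 0.6408556344515581
108 [5.51038476e+02 1.95859174e+02 1.81794882e-01] 0.6686463665719231
112 [5.50635174e+02 1.95412926e+02 1.88079496e-01] 0.6984727301998269
116 [5.48734384e+02 1.94764435e+02 1.94915006e-01] 0.7338107847857487
120 [5.47737662e+02 1.93860812e+02 1.89782034e-01] 0.7720557786492609
124 [5.46479038e+02 1.91946717e+02 1.95986523e-01] 0.814075369886706
128 [5.45786110e+02 1.89675407e+02 1.69840374e-01] 0.867688900294564
132 [5.45743614e+02 1.89754313e+02 1.93640954e-01] 0.9211674876912157
```

```bash
python3 - <<'E'
from h import *
import pickle
O=pickle.load(open('O.pkl','rb')); D=pickle.load(open('w1.pkl','rb'))
obs=[(O[c],O[c,'pan_center'][0]['pixels']) for c in('scene','top')]
for z in range(132,160,4): print(z,*fitbox(obs,[546,190,.19],(56,132,5),z-1))
print('far corner tri', tri((O['scene'],(398,259)),(O['top'],(211,245))), tri((O['scene'],(342,237)),(O['top'],(276,259))))
for c,p in(('A',(183,128)),('B',(269,117))): print(c,[at_z(D['fr'],p,z).round(1).tolist() for z in(120,135,150)])
for px in ((211,246),(277,234),(279,259),(214,271)): print(at_z(O['top'],px,138).round(1))
E
```

```text
132 [5.45075916e+02 1.91456115e+02 1.93266447e-01] 0.9234791733091423
136 [5.47543891e+02 1.91324345e+02 1.89933841e-01] 0.9324916033016988
140 [5.47964071e+02 1.92510375e+02 1.74782130e-01] 0.878708644956391
144 [5.47612363e+02 1.92545222e+02 1.72465617e-01] 0.8172134847333702
148 [5.45463134e+02 1.92145284e+02 1.98232512e-01] 0.7675455594586713
152 [5.44564074e+02 1.92528167e+02 1.97678457e-01] 0.7177918094533975
156 [5.43355984e+02 1.92496252e+02 1.93821690e-01] 0.6761386278072421
far corner tri [549.37352972 257.96079616 179.30830444] [530.58498587 126.95918202 137.75908109]
A [[567.5, 263.0, 120.0], [562.2, 262.7, 135.0], [556.9, 262.5, 150.0]]
B [[508.6, 252.1, 120.0], [506.6, 252.5, 135.0], [504.6, 252.8, 150.0]]
[560.2 258.8 138. ]
[580.6 126.  138. ]
[529.2 122.8 138. ]
[509.2 252.3 138. ]
```

View pics/docktop.png

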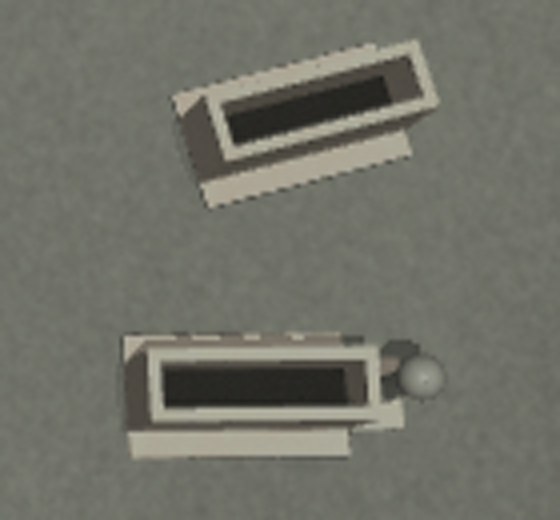

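```bash
python3 -c "
from h import *
plan((547,191.2,250),-79.1,6); print(np.degrees(.19)); print(arm.read_state()['contact_force'])"
```

```text
n 6 offset cm [2.492, -0.992, 0.004] rot deg [-0.047, 0.034, -0.949] from [468.3, 331.5, 250.4]
10.886198107485642
[ 0.18404211 -0.06616552 -4.38124825]
```

```bash
python3 -m crank '{"offset":[[1.25,-0.5,0],[2.5,-1,0],[2.5,-1,0],[2.5,-1,0],[2.5,-1,0],[2.5,-1,0],[1.25,-0.5,0],[0,0,1.0],[0,0,1.2],[0,0,0],[0,0,0]],"rot":[[0,0,-0.95],[0,0,-0.95],[0,0,-0.95],[0,0,-0.95],[0,0,-0.95],[0,0,-0.95],[0,0,0],[0,0,0],[0,0,0],[0,0,0],[0,0,0]],"hand":[255,255,255,255,255,255,255,255,255,255,255]}'
python3 look.py w2
python3 - <<'E'
from h import *
import pickle
s=arm.read_state();print(s['contact_force'],s['eef_pos'],s['opening'])
fr=arm.grab_frame('scene'); save(fr,'s2'); im=fr['color'][150:330,270:470]; cv2.imwrite('pics/s2c.png',cv2.cvtColor(cv2.resize(im,None,fx=3,fy=3),cv2.COLOR_RGB2BGR))
a=cv2.imread('pics/s2c.png');b=cv2.resize(cv2.imread('pics/w2.png')[0:400,160:500],None,fx=.7,fy=.7)
h=max(a.shape[0],b.shape[0]);pad=lambda i:cv2.copyMakeBorder(i,0,h-i.shape[0],0,0,cv2.BORDER_CONSTANT)
c=np.hstack([pad(a)[:, :],pad(b)]); c=cv2.resize(c,(800,int(c.shape[0]*800/c.shape[1]))); cv2.imwrite('pics/both2.png',c)
E
```

```text
time_s: 5.7
eef_pos: [547.0, 191.4, 224.1]
tool_rot: [0.771, -0.636, -0.0, 0.001]
contact_force: [0.3, 0.9, -2.6]
opening: 0.255
grip_force: 39.9
[ 0.79237355 -0.57748719 -1.83053378] [547.37814746 191.48316831 224.82605133] 0.25143133188504374
```

View pics/both2.png

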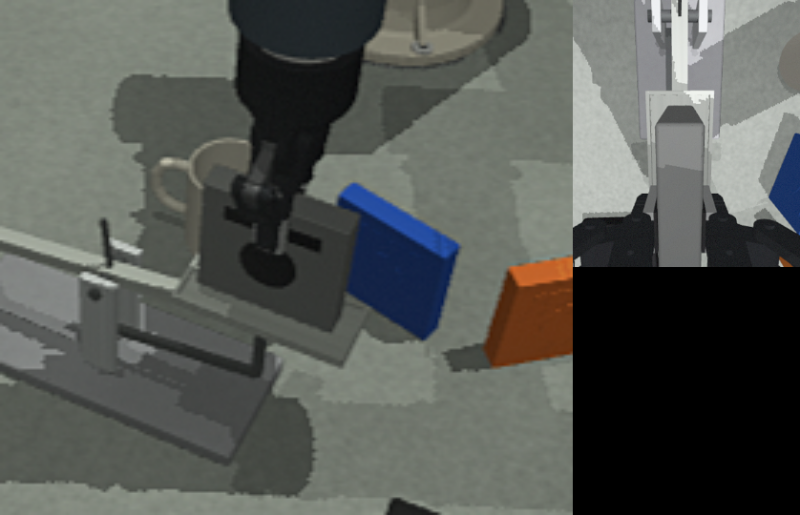

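```bash
python3 -m crank '{"offset":[[0,0,0.2],[0,0,0.2],[0,0,0.1],[0,0,0]],"rot":[[0,0,0],[0,0,0],[0,0,0],[0,0,0]],"hand":[255,255,255,255]}'; python3 -m crank '{"offset":[[0,0,0.1],[0,0,0]],"rot":[[0,0,0],[0,0,0]],"hand":[255,255]}';  python3 -m crank '{"offset":[[0,0,0.1],[0,0,0]],"rot":[[0,0,0],[0,0,0]],"hand":[255,255]}'
```

```text
time_s: 6.2
eef_pos: [547.6, 190.8, 219.8]
tool_rot: [0.771, -0.637, -0.0, 0.0]
contact_force: [0.6, -0.4, -2.4]
opening: 0.252
grip_force: 39.9
time_s: 6.4
eef_pos: [547.8, 190.9, 218.9]
tool_rot: [0.771, -0.637, 0.0, 0.0]
contact_force: [-0.3, -0.9, -2.7]
opening: 0.253
grip_force: 40.0
time_s: 6.6
eef_pos: [547.8, 190.8, 218.3]
tool_rot: [0.771, -0.637, 0.0, -0.0]
contact_force: [-1.1, -0.7, -0.9]
opening: 0.255
grip_force: 40.2
```

```bash
python3 -m crank '{"offset":[[0,0,0.1],[0,0,0],[0,0,0]],"rot":[[0,0,0],[0,0,0],[0,0,0]],"hand":[255,255,255]}';  python3 -m crank '{"offset":[[0,0,0.1],[0,0,0],[0,0,0]],"rot":[[0,0,0],[0,0,0],[0,0,0]],"hand":[255,255,255]}'
```

```text
time_s: 6.9
eef_pos: [547.8, 191.0, 217.1]
tool_rot: [0.771, -0.637, 0.0, -0.0]
contact_force: [-0.1, -0.1, -0.9]
opening: 0.251
grip_force: 40.2
time_s: 7.2
eef_pos: [547.8, 191.0, 216.0]
tool_rot: [0.771, -0.637, 0.0, -0.0]
contact_force: [-0.4, 1.1, -1.2]
opening: 0.253
grip_force: 40.3
```

```bash
python3 -m crank '{"offset":[[0,0,0],[0,0,0],[0,0,0],[0,0,0],[0,0,0],[0,0,0],[0,0,0],[0,0,0],[0,0,0],[0,0,0],[0,0,0],[0,0,0]],"rot":[[0,0,0],[0,0,0],[0,0,0],[0,0,0],[0,0,0],[0,0,0],[0,0,0],[0,0,0],[0,0,0],[0,0,0],[0,0,0],[0,0,0]],"hand":[240,220,200,180,160,140,120,100,100,100,100,100]}'
python3 - <<'E'
from h import *
import pickle
fr=arm.grab_frame('scene'); save(fr,'s3'); O=pickle.load(open('O.pkl','rb'))
o=arm.outline_of('cartridge','scene'); pickle.dump((fr,o),open('s3.pkl','wb'))
print([(np.round(d['point']).tolist(),round(d['conf'],2),int(d['pixels'].sum())) for d in o])
for dz in(0,14,28): print(dz,[np.round(proj(fr,p)).tolist() for p in boxpts(547.5,191,.19,22,105,102,134-dz)][::2])
a=fr['color'][150:330,270:410];b=O['scene']['color'][150:330,270:410]
c=cv2.resize(np.hstack([b,a]),None,fx=2.8,fy=2.8,interpolation=cv2.INTER_CUBIC); cv2.imwrite('pics/s3c.png',cv2.cvtColor(c,cv2.COLOR_RGB2BGR))
print(arm.read_state()['contact_force'],arm.read_state()['time_s'])
E
```

```text
time_s: 8.4
eef_pos: [547.7, 190.9, 216.0]
tool_rot: [0.771, -0.637, -0.0, 0.0]
contact_force: [0.6, 0.5, -0.5]
opening: 0.608
grip_force: 0.0
[([368.0, 250.0], 0.79, 1920), ([403.0, 240.0], 0.78, 1518), ([465.0, 255.0], 0.65, 1604), ([185.0, 204.0], 0.18, 1489)]
0 [[343.0, 245.0], [389.0, 262.0], [338.0, 252.0], [385.0, 270.0]]
14 [[342.0, 249.0], [388.0, 267.0], [338.0, 256.0], [384.0, 274.0]]
28 [[342.0, 254.0], [388.0, 271.0], [338.0, 261.0], [384.0, 278.0]]
[ 0.27570808  0.41057756 -0.33592608] 8.5
```

View pics/s3c.png

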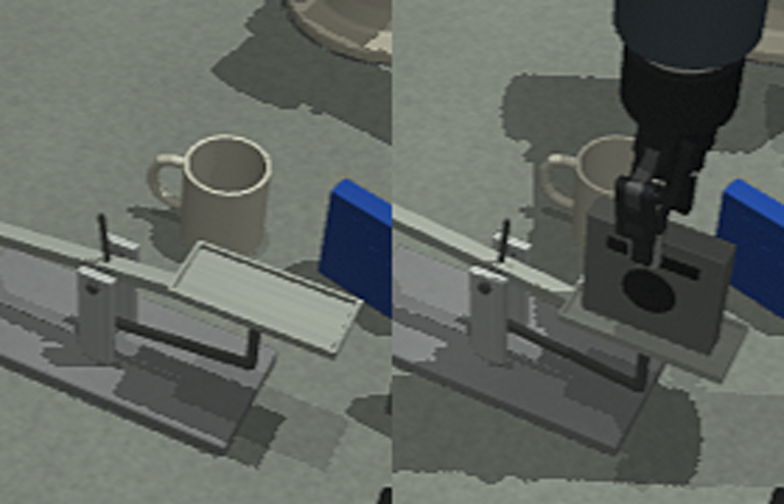

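```bash
python3 -m crank '{"offset":[[0,0,0],[0,0,0],[0,0,0],[0,0,0],[0,0,0],[0,0,0],[0,0,0.6],[0,0,0.8],[0,0,0.8],[0,0,0.4],[0,0,0],[0,0,0]],"rot":[[0,0,0],[0,0,0],[0,0,0],[0,0,0],[0,0,0],[0,0,0],[0,0,0],[0,0,0],[0,0,0],[0,0,0],[0,0,0],[0,0,0]],"hand":[100,100,100,100,100,100,100,100,100,100,100,100]}'
python3 - <<'E'
from h import *
import pickle
fr0,o=pickle.load(open('s3.pkl','rb')); fr=arm.grab_frame('scene'); 
print('moved px:',np.abs(fr['color'][240:285,330:400].astype(int)-fr0['color'][240:285,330:400]).mean(), arm.read_state()['contact_force'])
E
python3 -m crank '{"offset":[[0,0,0],[0,0,0],[0,0,0],[0,0,0],[0,0,0],[0,0,0],[0,0,0]],"rot":[[0,0,0],[0,0,0],[0,0,0],[0,0,0],[0,0,0],[0,0,0],[0,0,0]],"hand":[150,170,185,200,255,255,255]}' 30
```

```text
time_s: 9.7
eef_pos: [547.8, 190.8, 190.0]
tool_rot: [0.771, -0.637, 0.0, 0.0]
contact_force: [-0.1, -1.7, 0.4]
opening: 0.608
grip_force: 0.0
moved px: 2.3565079365079367 [ 0.13054154 -0.23941464 -0.05485405]
time_s: 10.45
eef_pos: [547.7, 190.9, 190.2]
tool_rot: [0.771, -0.637, 0.0, -0.0]
contact_force: [-0.9, 0.7, 2.6]
opening: 0.255
grip_force: 33.0
```

```bash
python3 -m crank '{"offset":[[0,0,-0.5],[0,0,-1.5],[0,0,-3],[0,0,-4],[0,0,-1],[0,0,0]],"rot":[[0,0,0],[0,0,0],[0,0,0],[0,0,0],[0,0,0],[0,0,0]],"hand":[255,255,255,255,255,255]}' 40
python3 - <<'E'
from h import *
import pickle
fr=pickle.load(open('O.pkl','rb'))['top']
c=[at_z(fr,(400+u/4,200+v/4),60) for u,v in((148,350),(381,345),(384,414),(151,423))]
for p in c: print(p.round(1))
m=sum(c)/4; d=(c[0]+c[3]-c[1]-c[2])/2; yaw=np.arctan2(-d[0],d[1]); print('centre',m,'len',np.linalg.norm(d),'yaw',yaw)
plan((m[0]-110*np.sin(yaw),m[1]+110*np.cos(yaw),288),np.degrees(yaw)-90,10)
s=arm.read_state();print(s['contact_force'],s['opening'])
E
```

```text
time_s: 11.05
eef_pos: [548.2, 191.3, 291.2]
tool_rot: [0.771, -0.637, 0.0, -0.002]
contact_force: [0.1, 0.7, -4.7]
opening: 0.249
grip_force: 40.0
[ 471.1 -206.5   60. ]
[ 469.7 -330.8   60. ]
[ 433.  -328.7   60. ]
[ 432.3 -205.1   60. ]
centre [ 451.527196   -267.76909126   60.        ] len 123.95823193127617 yaw -0.0026597296951464144
n 10 offset cm [3.377, 1.321, 0.027] rot deg [-0.015, 0.01, 1.106] from [548.2, 191.3, 291.2]
[ 0.10166365  0.66667219 -4.67091658] 0.2486842447701716
```

```bash
python3 -m crank '{"offset":[[1.7,0.66,0],[3.38,1.32,0.03],[3.38,1.32,0.03],[3.38,1.32,0.03],[3.38,1.32,0.03],[3.38,1.32,0.03],[3.38,1.32,0.03],[3.38,1.32,0.03],[3.38,1.32,0.03],[3.38,1.32,0.03],[1.7,0.66,0],[0,0,0]],"rot":[[0,0,1.1],[0,0,1.1],[0,0,1.1],[0,0,1.1],[0,0,1.1],[0,0,1.1],[0,0,1.1],[0,0,1.1],[0,0,1.1],[0,0,1.1],[0,0,0],[0,0,0]],"hand":[255,255,255,255,255,255,255,255,255,255,255,255]}'
python3 -m crank '{"offset":[[0,0,0],[0,0,0]],"rot":[[0,0,0],[0,0,0]],"hand":[255,255]}'
python3 look.py w4 dock_full cartridge; cat pics/x 2>/dev/null; python3 -c "
from h import *
s=arm.read_state();print(s['eef_pos'],s['tool_rot'])"
```

```text
time_s: 12.25
eef_pos: [446.1, -159.7, 285.3]
tool_rot: [-0.705, 0.709, 0.002, -0.001]
contact_force: [0.1, 0.2, -3.4]
opening: 0.251
grip_force: 40.0
time_s: 12.45
eef_pos: [448.0, -157.3, 286.2]
tool_rot: [-0.707, 0.708, 0.001, -0.0]
contact_force: [-0.3, 0.3, -3.1]
opening: 0.248
grip_force: 40.0
dock_full [([315.0, 81.0], 0.92, 9682)]
cartridge [([320.0, 278.0], 0.87, 16550)]
[ 448.47255361 -157.08327557  286.89113462] [-7.06938334e-01  7.07275111e-01  2.90607904e-04 -1.55508171e-04]
```

View pics/w4.png

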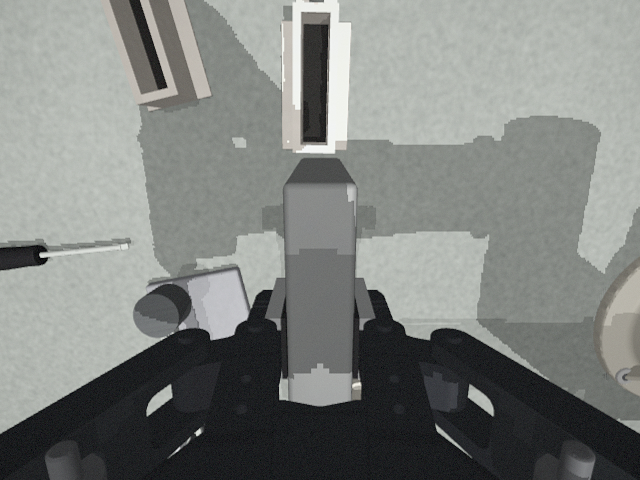

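```bash
python3 - <<'E'
from h import *
import pickle
fr=pickle.load(open('w4.pkl','rb'))['fr']; g=cv2.cvtColor(fr['color'],cv2.COLOR_RGB2GRAY).astype(int)
for r in(40,80,120): print(r,list(enumerate(g[r,280:352].tolist(),280)) if 0 else (280,g[r,280:352].tolist()))
for c in(308,315,322): print(c,'top',g[0:26,c].tolist(),'bot 134',g[134:164,c].tolist())
for r in(200,230,270,330): print(r,'L278',g[r,278:298].tolist(),'R345',g[r,345:366].tolist())
for c in(310,325): print('end',c,g[170:194,c].tolist(), 'near 390',g[390:412,c].tolist())
E
```

```text
40 (280, [181, 176, 236, 244, 201, 189, 189, 192, 192, 193, 193, 190, 216, 238, 240, 240, 240, 240, 240, 244, 211, 143, 109, 75, 49, 52, 52, 48, 46, 49, 48, 50, 51, 52, 54, 58, 53, 49, 48, 56, 49, 53, 35, 35, 40, 26, 29, 25, 135, 145, 236, 242, 241, 241, 239, 240, 239, 239, 240, 240, 239, 239, 239, 240, 239, 240, 240, 240, 241, 242, 214, 186])
80 (280, [181, 158, 237, 243, 246, 202, 190, 190, 190, 190, 190, 189, 215, 239, 242, 243, 241, 242, 242, 245, 211, 146, 114, 64, 50, 48, 53, 51, 48, 53, 48, 44, 52, 49, 56, 54, 52, 47, 53, 56, 49, 50, 34, 35, 40, 34, 26, 134, 105, 240, 244, 242, 242, 241, 242, 242, 242, 241, 242, 241, 242, 241, 241, 240, 241, 242, 242, 242, 243, 179, 178, 187])
120 (280, [136, 131, 187, 193, 190, 194, 194, 194, 192, 194, 191, 193, 194, 198, 195, 198, 195, 197, 196, 202, 152, 112, 94, 58, 37, 31, 39, 43, 39, 47, 54, 51, 49, 52, 54, 53, 57, 54, 50, 32, 32, 35, 37, 34, 30, 32, 120, 102, 242, 246, 243, 242, 242, 242, 243, 242, 242, 242, 243, 243, 243, 243, 243, 243, 243, 244, 245, 219, 190, 184, 186, 184])
308 top [188, 201, 224, 240, 238, 237, 239, 237, 237, 238, 
[... 1395 characters left out ...]
71, 190, 191, 189, 187, 189, 186, 185, 186, 185]
330 L278 [75, 72, 82, 47, 38, 45, 42, 37, 17, 86, 98, 103, 109, 107, 111, 113, 112, 111, 112, 108] R345 [111, 113, 110, 110, 110, 107, 99, 95, 46, 34, 46, 39, 41, 38, 54, 68, 72, 74, 36, 28, 29]
end 310 [78, 78, 78, 81, 75, 79, 78, 80, 77, 77, 79, 75, 82, 96, 114, 121, 122, 128, 131, 135, 137, 137, 137, 141] near 390 [166, 165, 165, 166, 166, 167, 164, 164, 163, 166, 162, 162, 165, 168, 146, 45, 27, 28, 29, 25, 25, 27]
end 325 [78, 80, 74, 77, 76, 82, 78, 78, 76, 82, 73, 75, 83, 97, 111, 122, 125, 129, 130, 136, 139, 138, 138, 139] near 390 [167, 167, 164, 165, 167, 165, 163, 164, 165, 165, 164, 165, 164, 165, 170, 143, 24, 31, 28, 34, 27, 29]
```

```bash
cat > m.py <<'E'
from h import *
import pickle
fr=pickle.load(open('w4.pkl','rb'))['fr']; s=arm.read_state()
for z in(58,60,62):
    L=[at_z(fr,(300.3,r),z) for r in(40,80,120)];R=[at_z(fr,(c,r),z) for c,r in((329.7,40),(328.7,80),(327.7,120))]
    f=at_z(fr,(315,11.8),z);n=at_z(fr,(315,144.5),z)
    fo=at_z(fr,(315,1.8),z);no=at_z(fr,(315,152.5),z)
    print(z,'width',[round(np.linalg.norm(a-b),1) for a,b in zip(L,R)],'mid',[((a+b)/2)[:2].round(1).tolist() for a,b in zip(L,R)],'far/near',f[1].round(1),n[1].round(1),'len',(n-f)[1].round(1),'cy',((f+n)/2)[1].round(1),'outer',fo[1].round(1),no[1].round(1))
R=RR.from_quat(s['tool_rot'])
for dz in(14,17,20):
    z=s['eef_pos'][2]+dz
    for r,l,q in((200,283.3,356.8),(230,284,356.3),(270,285.3,354.6),(330,286.8,352.8)):
        a,b=at_z(fr,(l,r),z),at_z(fr,(q,r),z); print(dz,r,'w',np.linalg.norm(a-b).round(1),'tool mid',R.inv().apply((a+b)/2-s['eef_pos'])[:2].round(1))
    print('   end tool x',R.inv().apply(at_z(fr,(318,183),z)-s['eef_pos'])[0].round(1))
E
python3 m.py
```

```text
58 width [np.float64(25.3), np.float64(25.1), np.float64(24.9)] mid [[451.2, -298.9], [451.8, -266.8], [452.4, -232.9]] far/near -320.5 -211.3 len 109.2 cy -265.9 outer -328.0 -204.0
60 width [np.float64(25.2), np.float64(25.0), np.float64(24.7)] mid [[451.2, -298.5], [451.8, -266.6], [452.4, -232.9]] far/near -320.0 -211.4 len 108.6 cy -265.7 outer -327.4 -204.2
62 width [np.float64(25.0), np.float64(24.8), np.float64(24.6)] mid [[451.1, -298.0], [451.7, -266.3], [452.4, -232.9]] far/near -319.4 -211.4 len 108.0 cy -265.4 outer -326.8 -204.3
14 200 w 22.2 tool mid [47.4  0.9]
14 230 w 22.3 tool mid [38.   0.9]
14 270 w 22.1 tool mid [24.8  0.9]
14 330 w 22.0 tool mid [3.4 0.8]
   end tool x 52.5
17 200 w 21.6 tool mid [47.9  0.9]
17 230 w 21.7 tool mid [38.8  0.9]
17 270 w 21.5 tool mid [26.   0.8]
17 330 w 21.4 tool mid [5.2 0.8]
   end tool x 52.9
20 200 w 21.0 tool mid [48.5  0.9]
20 230 w 21.1 tool mid [39.6  0.9]
20 270 w 20.9 tool mid [27.1  0.8]
20 330 w 20.8 tool mid [6.9 0.8]
   end tool x 53.4
```

```bash
python3 -c "
from h import *
plan((452.2,-265.9,160),-90.7,1)"
python3 -m crank '{"offset":[[1.5,0,0],[3,-0.1,0],[3,-0.1,0],[2.4,-0.1,0],[1,-0.1,1],[0,0,3],[0,0,3.5],[0,0,3],[0,0,1.5],[0,0,0],[0,0,0]],"rot":[[0,0,0.2],[0,0,0.2],[0,0,0.2],[0,0,0],[0,0,0],[0,0,0],[0,0,0],[0,0,0],[0,0,0],[0,0,0],[0,0,0]],"hand":[255,255,255,255,255,255,255,255,255,255,255]}'
python3 look.py w5 dock_full
python3 - <<'E'
from h import *
a=cv2.imread('pics/w5.png')[20:220,220:420]; cv2.imwrite('pics/w5c.png',cv2.resize(a,(600,600),interpolation=cv2.INTER_NEAREST))
s=arm.read_state();print(s['eef_pos'],s['tool_rot'],s['contact_force'])
E
```

```text
n 1 offset cm [10.884, -0.386, 12.687] rot deg [0.036, 0.011, 0.673] from [448.5, -157.1, 286.9]
time_s: 13.7
eef_pos: [451.9, -266.5, 167.6]
tool_rot: [-0.703, 0.711, -0.0, -0.0]
contact_force: [0.3, 1.0, -3.2]
opening: 0.249
grip_force: 39.9
dock_full [([319.0, 148.0], 0.85, 6099)]
[ 452.48576434 -266.81518864  168.64690233] [-7.03092781e-01  7.11096913e-01 -1.21934307e-03  4.85326492e-04] [-0.01260762  0.04271143 -3.55692902]
```

View pics/w5c.png

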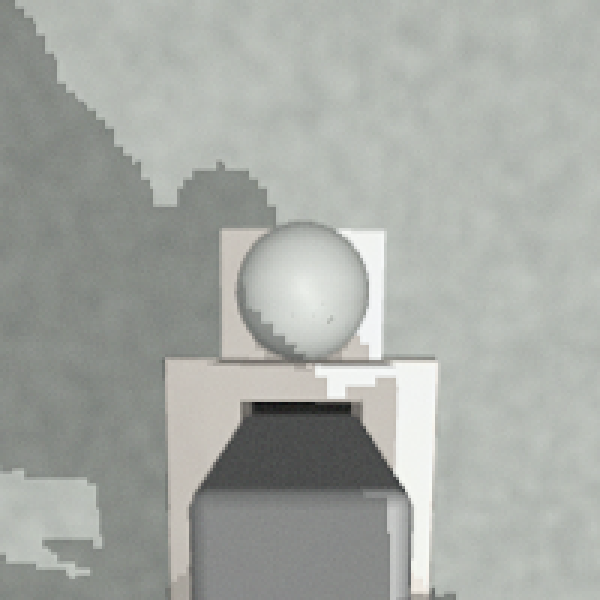

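```bash
python3 - <<'E'
from h import *
import pickle
fr=pickle.load(open('w5.pkl','rb'))['fr']; s=arm.read_state(); R=RR.from_quat(s['tool_rot']); g=cv2.cvtColor(fr['color'],cv2.COLOR_RGB2GRAY).astype(int)
print('col320 from 130',g[130:200,320].tolist())
for r in(156,165,175): print(r,'L',g[r,280:312].tolist(),'R',g[r,328:362].tolist())
t=lambda px,z:R.inv().apply(at_z(fr,px,z)-s['eef_pos'])[:2].round(2)
print('pocket end',t((320.7,154),60)); 
for b in(81.5,84.5,87.5): print('cart bottom end',b,t((320.3,158.3),b))
print('top end',t((321,183.3),s['eef_pos'][2]+18))
E
```

```text
col320 from 130 [208, 207, 204, 201, 194, 188, 183, 162, 114, 105, 111, 139, 165, 185, 200, 195, 197, 196, 195, 197, 196, 197, 202, 176, 22, 36, 32, 47, 67, 81, 75, 76, 79, 78, 82, 77, 77, 76, 77, 81, 78, 80, 80, 77, 77, 76, 79, 79, 76, 75, 78, 73, 83, 97, 110, 119, 122, 127, 131, 134, 141, 139, 138, 135, 137, 139, 137, 138, 140, 138]
156 L [194, 193, 195, 193, 195, 195, 195, 194, 197, 197, 198, 198, 197, 196, 196, 198, 198, 199, 197, 204, 135, 107, 111, 101, 50, 34, 31, 30, 38, 35, 40, 33] R [36, 31, 34, 33, 27, 33, 35, 28, 37, 103, 115, 109, 127, 194, 199, 197, 198, 195, 199, 196, 195, 196, 195, 193, 229, 244, 245, 244, 243, 242, 243, 243, 243, 244]
165 L [192, 193, 192, 193, 193, 195, 195, 195, 197, 197, 198, 197, 199, 197, 197, 199, 198, 127, 81, 78, 79, 76, 77, 75, 77, 76, 76, 72, 74, 80, 78, 78] R [78, 79, 80, 74, 79, 74, 74, 75, 74, 78, 73, 76, 72, 77, 67, 113, 195, 198, 194, 197, 198, 197, 195, 192, 240, 244, 243, 243, 244, 243, 243, 244, 243, 243]
175 L [192, 193, 193, 193, 192, 196, 192, 194, 193, 201, 168, 96, 73, 73, 78, 78, 78, 75, 78, 75, 77, 74, 76, 76, 76, 76, 75, 82, 81, 78, 72, 78] R [72, 79, 79, 73, 73, 79, 82, 76, 78, 80, 72, 73, 77, 80, 78, 80, 76, 75, 76, 76, 69, 113, 174, 212, 242, 244, 243, 244, 243, 243, 243, 244, 243, 243]
pocket end [52.76  1.69]
cart bottom end 81.5 [51.77  1.37]
cart bottom end 84.5 [51.99  1.36]
cart bottom end 87.5 [52.21  1.35]
top end [52.56  1.21]
```

```bash
python3 -m crank '{"offset":[[-0.13,0,0],[0,0,0.7],[0,0,0.7],[0,0,0.5],[0,0,0.2],[0,0,0.2],[0,0,0]],"rot":[[0,0,0],[0,0,0],[0,0,0],[0,0,0],[0,0,0],[0,0,0],[0,0,0]],"hand":[255,255,255,255,255,255,255]}'; python3 -m crank '{"offset":[[0,0,0.2],[0,0,0.2],[0,0,0]],"rot":[[0,0,0],[0,0,0],[0,0,0]],"hand":[255,255,255]}'
```

```text
time_s: 14.5
eef_pos: [451.5, -265.5, 144.0]
tool_rot: [-0.703, 0.711, 0.0, -0.0]
contact_force: [-0.4, 1.0, -3.0]
opening: 0.251
grip_force: 40.0
time_s: 14.8
eef_pos: [451.4, -265.4, 140.0]
tool_rot: [-0.703, 0.711, 0.0, -0.0]
contact_force: [-0.3, 0.2, -3.8]
opening: 0.255
grip_force: 40.0
```

```bash
python3 -m crank '{"offset":[[0,0,0.2],[0,0,0.2],[0,0,0]],"rot":[[0,0,0],[0,0,0],[0,0,0]],"hand":[255,255,255]}'; python3 -m crank '{"offset":[[0,0,0.2],[0,0,0.2],[0,0,0]],"rot":[[0,0,0],[0,0,0],[0,0,0]],"hand":[255,255,255]}'; python3 -m crank '{"offset":[[0,0,0.2],[0,0,0.2],[0,0,0]],"rot":[[0,0,0],[0,0,0],[0,0,0]],"hand":[255,255,255]}'
```

```text
time_s: 15.1
eef_pos: [451.3, -265.4, 135.9]
tool_rot: [-0.703, 0.711, 0.0, -0.0]
contact_force: [1.0, 0.0, -3.2]
opening: 0.252
grip_force: 40.0
time_s: 15.4
eef_pos: [451.3, -265.3, 131.9]
tool_rot: [-0.703, 0.711, 0.0, -0.0]
contact_force: [1.1, -0.8, -3.5]
opening: 0.253
grip_force: 40.0
time_s: 15.7
eef_pos: [451.4, -265.3, 127.9]
tool_rot: [-0.703, 0.711, 0.0, -0.0]
contact_force: [0.3, 0.1, -3.0]
opening: 0.25
grip_force: 40.0
```

```bash
P='"rot":[[0,0,0],[0,0,0],[0,0,0]],"hand":[255,255,255]'; python3 -m crank '{"offset":[[0,0,0.2],[0,0,0.2],[0,0,0]],"rot":[[0,0,0],[0,0,0],[0,0,0]],"hand":[255,255,255]}'|sed -n '2p;4p'; python3 -m crank '{"offset":[[0,0,0.1],[0,0,0.1],[0,0,0]],"rot":[[0,0,0],[0,0,0],[0,0,0]],"hand":[255,255,255]}'|sed -n '2p;4p'; python3 -m crank '{"offset":[[0,0,0.1],[0,0,0.1],[0,0,0]],"rot":[[0,0,0],[0,0,0],[0,0,0]],"hand":[255,255,255]}'|sed -n '2p;4p'
```

```text
eef_pos: [451.3, -265.3, 123.9]
contact_force: [0.5, -0.2, -2.1]
eef_pos: [451.5, -265.4, 122.1]
contact_force: [-0.1, -0.1, -4.1]
eef_pos: [451.4, -265.4, 120.1]
contact_force: [-0.2, 0.3, -2.9]
```

```bash
python3 -m crank '{"offset":[[0,0,0.1],[0,0,0.1],[0,0,0]],"rot":[[0,0,0],[0,0,0],[0,0,0]],"hand":[255,255,255]}'|sed -n '2p;4p'; python3 -m crank '{"offset":[[0,0,0.1],[0,0,0.1],[0,0,0]],"rot":[[0,0,0],[0,0,0],[0,0,0]],"hand":[255,255,255]}'|sed -n '2p;4p'; python3 -m crank '{"offset":[[0,0,0.1],[0,0,0.1],[0,0,0]],"rot":[[0,0,0],[0,0,0],[0,0,0]],"hand":[255,255,255]}'|sed -n '2p;4p'
```

```text
eef_pos: [451.4, -265.4, 118.1]
contact_force: [-0.8, 0.1, -3.2]
eef_pos: [451.4, -265.4, 116.1]
contact_force: [-0.0, 0.2, -3.8]
eef_pos: [451.5, -265.4, 114.1]
contact_force: [-0.1, 0.6, -3.1]
```

```bash
python3 -m crank '{"offset":[[0,0,0.1],[0,0,0.1],[0,0,0]],"rot":[[0,0,0],[0,0,0],[0,0,0]],"hand":[255,255,255]}'|sed -n '2p;4p'; python3 -m crank '{"offset":[[0,0,0.1],[0,0,0.1],[0,0,0]],"rot":[[0,0,0],[0,0,0],[0,0,0]],"hand":[255,255,255]}'|sed -n '2p;4p'; python3 -m crank '{"offset":[[0,0,0.1],[0,0,0.1],[0,0,0]],"rot":[[0,0,0],[0,0,0],[0,0,0]],"hand":[255,255,255]}'|sed -n '2p;4p'
```

```text
eef_pos: [451.5, -265.4, 112.1]
contact_force: [-0.9, 0.4, -2.3]
eef_pos: [451.6, -265.5, 110.5]
contact_force: [-1.2, 0.6, 0.2]
eef_pos: [451.6, -265.6, 108.7]
contact_force: [-2.2, 2.6, 4.2]
```

```bash
python3 -m crank '{"offset":[[0,0,0.1],[0,0,0.1],[0,0,0]],"rot":[[0,0,0],[0,0,0],[0,0,0]],"hand":[255,255,255]}'|sed -n '2p;4p'; python3 -m crank '{"offset":[[0,0,0.1],[0,0,0],[0,0,0]],"rot":[[0,0,0],[0,0,0],[0,0,0]],"hand":[255,255,255]}'|sed -n '2p;4p'
```

```text
eef_pos: [451.7, -265.6, 106.9]
contact_force: [-2.6, 2.0, 8.0]
eef_pos: [451.7, -265.6, 106.2]
contact_force: [-3.0, 2.8, 8.7]
```

```bash
python3 -m crank '{"offset":[[0,0,0.1],[0,0,0],[0,0,0],[0,0,0],[0,0,0]],"rot":[[0,0,0],[0,0,0],[0,0,0],[0,0,0],[0,0,0]],"hand":[255,255,255,255,255]}'; python3 -m crank '{"offset":[[0,0,-0.2],[0,0,-0.2],[0,0,-0.16],[0,0,0],[0,0,0]],"rot":[[0,0,0],[0,0,0],[0,0,0],[0,0,0],[0,0,0]],"hand":[255,255,255,255,255]}'
```

```text
time_s: 19.5
eef_pos: [451.7, -265.6, 105.5]
tool_rot: [-0.703, 0.711, -0.001, 0.0]
contact_force: [-3.7, 2.8, 9.6]
opening: 0.252
grip_force: 41.9
time_s: 20.0
eef_pos: [451.6, -265.5, 109.7]
tool_rot: [-0.703, 0.711, -0.0, -0.0]
contact_force: [-1.6, 0.5, 2.1]
opening: 0.251
grip_force: 40.7
```

```bash
python3 -m crank '{"offset":[[0,0,-0.1],[0,0,0],[0,0,0],[0,0,0],[0,0,0],[0,0,0],[0,0,0],[0,0,0],[0,0,0],[0,0,0],[0,0,0]],"rot":[[0,0,0],[0,0,0],[0,0,0],[0,0,0],[0,0,0],[0,0,0],[0,0,0],[0,0,0],[0,0,0],[0,0,0],[0,0,0]],"hand":[255,255,240,220,200,180,160,140,120,100,100]}'; python3 -m crank '{"offset":[[0,0,-0.5],[0,0,-1.5],[0,0,-3],[0,0,-4],[0,0,-4],[0,0,-2],[0,0,0],[0,0,0],[0,0,0]],"rot":[[0,0,0],[0,0,0],[0,0,0],[0,0,0],[0,0,0],[0,0,0],[0,0,0],[0,0,0],[0,0,0]],"hand":[90,80,80,80,80,80,80,80,80]}'
python3 look.py w6
python3 - <<'E'
from h import *
o=arm.outline_of('cartridge','wrist'); fr=arm.grab_frame('wrist')
for d in o: print(d['point'],d['conf'],d['pixels'].sum())
m=o[0]['pixels']; print(fitbox([(fr,m)],[451.8,-265.7,-.01],(22,105,102),27))
arm.grab_frame('scene') ; f=arm.grab_frame('scene'); cv2.imwrite('pics/end.png',np.hstack([cv2.resize(cv2.cvtColor(f['color'][100:250,140:340],cv2.COLOR_RGB2BGR),(400,300)),cv2.resize(cv2.cvtColor(fr['color'],cv2.COLOR_RGB2BGR),(400,300))]))
E
```

```text
time_s: 21.1
eef_pos: [451.6, -265.4, 110.9]
tool_rot: [-0.703, 0.711, -0.0, 0.0]
contact_force: [0.7, -0.0, -1.0]
opening: 0.61
grip_force: 0.0
time_s: 22.0
eef_pos: [451.0, -265.2, 259.8]
tool_rot: [-0.703, 0.711, 0.001, -0.0]
contact_force: [-0.3, -0.8, 0.1]
opening: 0.685
grip_force: 0.0
[320.5, 217.2] 0.85 4610
[167.5, 426.3] 0.55 1804
(array([ 4.51240207e+02, -2.65610273e+02, -6.15181041e-03]), np.float64(0.9645404951741502))
```

View pics/end.png

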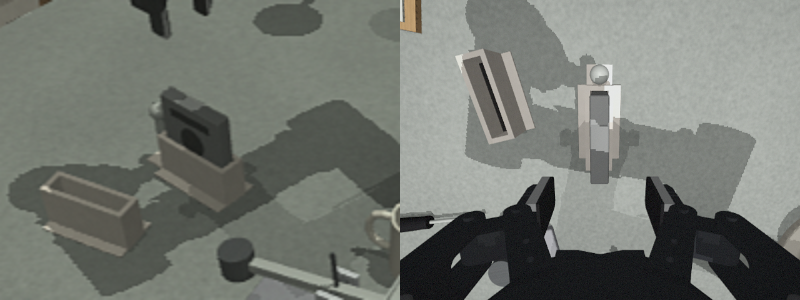

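The cartridge stands upright and free in the dock with the post, and the gripper is clear of it, so I'm handing in.

```bash
python3 -c "
from h import *
print(arm.close_job())"
```

```text
the job is handed in; nothing more can be done
None
```

The pan sank, so the cartridge is full; I pressed it down with about 13 N in the dock with the post, left it standing there upright and released, and handed the job in (no verdict was returned).

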